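# Click the desk radio's dial round to the marked station

### The job

Turn the big knurled dial on top of the desk radio with your fingertip, by light pressure and friction on its upper face, until it clicks into the position where its white line points at the red sticker dot, then take your finger off. Do not grip or lift anything, and leave the bottles, the mug and the carton standing where they are.

Things in the scene. Friction and masses are not known exactly. Their poses are not given: they have to be found in the camera images.
- radio: flat desk radio, dark wood case with a brushed aluminium top, 170 mm (its x) by 280 mm (its y) by 70 mm high, does not move; origin at the centre of its underside on the table; the dial's axis stands at x = 0, y = +50 mm in its frame, the speaker slots are on the -y half of its top
- station_dial: the dial's sprung carrier with the dial on it; origin on the dial's vertical axis, at the level of the radio's top (70 mm above the table) when not pressed. The dial gives way downwards when pressed: it begins to sink at about 4 N, takes 0.9 N more per mm, and bottoms at 6 mm (about 10 N)
- dial (a joint): dial angle in rad, clockwise seen from above positive, 0 = white line along the radio's +x (away from the robot). It has five click positions (detents) 0.628 rad (36 degrees) apart: -1.257, -0.628, 0, 0.628, 1.257, stops at -1.56 and 1.56. It starts in the click position 0. About 0.04 N m is needed to leave a click position; past the halfway point it pulls itself into the next one, and let go it settles in the nearest
- dial_top (a point): centre of the dial's flat upper face, on the axis, 95 mm above the table when not pressed. The dial is a black disc of 100 mm diameter and 18 mm thick with a finely ribbed (knurled) rim and a ribbed ring on the face; fingertips grip on the face by friction, well out from the axis (about 33 mm); friction is moderate (0.4 to 0.5 of the pressing force), so some slip is normal
- dial_pointer (a point): point in line with the dial's white pointer line, 64 mm from the axis, at the height of the dial's upper face; it turns with the dial and stands over a sticker when the line points at it
- red_sticker: the wanted station: red sticker dot, 16 mm across, 1 mm thick, stuck flat on the radio's top at one of the dial's four click positions -72, -36, 36 or 72 degrees (they swap from run to run), its centre 64 mm from the dial's axis; origin at its centre
- yellow_sticker: yellow sticker dot, 16 mm across, 1 mm thick, stuck flat on the radio's top at one of the dial's four click positions -72, -36, 36 or 72 degrees (they swap from run to run), its centre 64 mm from the dial's axis; origin at its centre
- green_sticker: green sticker dot, 16 mm across, 1 mm thick, stuck flat on the radio's top at one of the dial's four click positions -72, -36, 36 or 72 degrees (they swap from run to run), its centre 64 mm from the dial's axis; origin at its centre
- blue_sticker: blue sticker dot, 16 mm across, 1 mm thick, stuck flat on the radio's top at one of the dial's four click positions -72, -36, 36 or 72 degrees (they swap from run to run), its centre 64 mm from the dial's axis; origin at its centre
- dropper_bottle: small loose brown dropper bottle, 25 mm diameter, 62 mm high, standing on the speaker half of the radio's top (its top 132 mm above the table); origin at the centre of its underside
- tonic_bottle: loose brown bottle with a white cap, 48 mm diameter, 105 mm high, on the table beside the radio's +y end; origin at the centre of its underside
- mug: loose blue mug, 80 mm diameter, 85 mm high, on the table beside the radio's -y end; origin at the centre of its underside
- carton: loose white and red remedy carton, 50 by 50 by 90 mm high, on the table beyond the radio, towards its +y end; origin at the centre of its underside
Mind the look-alikes: they are no part of the job. Leave any blue or purple look-alike of the tonic_bottle alone. Leave any blue look-alike of the dropper_bottle alone.

How it is judged:
On the way:
1. the fingers touch the dial (contact force between the fingers and station_dial above 0.5 N), for 0.1 s.
At the end, for the whole second after the job is handed in: the dial rests in the click position of the red sticker: the point 64 mm out on its white line is within 9 mm (8 degrees) of the sticker's centre; the bottles, mug and carton stand upright within 25 mm of where they were (horizontal distance between dial_pointer and red_sticker below 0.009 m and velocity of joint dial between -0.1 and 0.1 rad/s and distance of each of dropper_bottle, tonic_bottle, mug, carton from where it was at the start of the episode below 0.025 m and angle between each of dropper_bottle, tonic_bottle, mug, carton's own z axis and vertical below 0.2 rad); the robot touches nothing.
It fails at once if the dial is pressed hard (over 30 N) (contact force between the fingers and station_dial above 30 N).
It fails at once if a bottle, the mug or the carton is lifted, shoved more than 25 mm or tipped over (distance of any of dropper_bottle, tonic_bottle, mug, carton from where it was at the start of the episode above 0.025 m or angle between any of dropper_bottle, tonic_bottle, mug, carton's own z axis and vertical above 0.4 rad).
It also fails if it takes over 40 s, if anything falls off the work surface, if the arm or the gripper's body presses on something with over 40 N, if the wrist force passes 120 N, or if a joint passes its speed limit or range.

### The arm

A 6-joint arm with a two-finger parallel gripper is mounted at the origin on the work surface. World frame = base frame: x ahead of the robot, y to its left, z up, the work surface at z = 0. Lengths are in m, angles in rad, forces in N, time in s.
With the tool pointing down it reaches from about 0.325 to 0.85 m from the base axis. Payload 15.5 kg.
Tool frame: the origin (TCP) lies where the fingers leave the gripper's body, on its centre line; the fingertips stand 78 mm ahead of it and the grasp point (between the pads) lies 60 mm ahead of it (bot.tcp_to_tips is the distance from the TCP to the fingertips, in m); x points along the fingers, y is the direction in which the jaws open and shut, and the axes are right-handed (so a half turn about x gives the same grasp; the last joint's range is limited). The gripper opens to 91 mm and grips with 3 to 60 N. Pads are 32 mm wide; open, the fingers measure 118 mm over their backs; the gripper's body (76 mm by 178 mm) begins 60 mm behind the grasp point.
Start: joints at [-1.204, 0.494, 1.345, -0, 1.302, -0.096], TCP at [0.279, -0.559, 0.292] pointing down, gripper open.
Joint ranges: [-2.91, 2.91], [-0.82, 2.16], [0.22, 2.67], [-1.22, 4.37], [0.12, 2.79], [-3.08, 3.08]. Speed limits (rad/s): [1.89, 1.89, 2.57, 3.01, 3.01, 3.01].

### API

Orientations are given as a rotation vector (axis times angle).
In Python, from rig import bot, viewer, workorder gives the robot as it stands. The module is installed in compiled form; this text tells all that it offers.
- The arm moves only by the tool arm_command, never from a script. Its argument "series" is a list of rows, each a list of 3 entries, a list of its own where there are three numbers: the closure in counts, from 0 (fully open) to 255 (shut), then the shift along the world's x, y, z in mm, then the turn, a rotation vector about the world's x, y, z in rad. A call has 1 to 8 rows; each row shifts and turns the commanded pose from where the row before left it; what a row does not reach is not made up. A row lasts 1/10 s, in which the tool goes at most 50 mm and 8.59 degrees, less where a joint would pass 70% of its speed; a pose out of reach is approached as far as the arm can. A call with a gripper value outside its range is refused whole. The fingers move at their own pace and stop on an object; "grip_force" is the grip in N (left out, the last holds). Time passes only in rows, so rows that do not move let the fingers close. It gives the time, the measured TCP pose, the force and the opening at its end, in the units of the state.
- bot.get_state(): the state, without advancing time (a new reading comes with each control period).
- viewer.camera(name): name is "side" or "top" or "wrist"; returns the picture (420x560x3 uint8, red, green, blue); there is no depth.
- viewer.calibration(name): a dict with "K" (3x3 intrinsics, pixels), "k1" (the pictures are not rectified: a ray, as slopes to the right and down, at radius r is drawn at 1 + k1 r^2 times it, then the intrinsics apply), "extrinsics" (4x4, takes a point from camera to world coordinates). Camera axes: x right, y down, z forward; pixel columns grow to the right and rows downward; lengths in m; the calibration is good to about 2 mm. A picture is of the moment at which its call begins: read the wrist's pose just before it. calibration takes no time and is no camera call; for the wrist camera it gives the pose at the moment of the call.
- workorder.finish_job(): hands the job in, once; it reports no verdict.
Trained networks look in the newest picture that a camera, given by its name, has taken for a name from the list of things; names that differ only in an ending like _2 or _b are one class to them, and where a whole thing is asked for, a point or a joint stands for the part that bears it (a point fixed in the world has none). Each returns a list of dicts, best first, with "score" (0 to 1); they miss things now and then, are a little off and sometimes report something else, mostly with a low value. They report only what shows in the picture. A call takes as long as a camera call. They do not tell look-alikes from the thing itself.
- viewer.masks_of(camera, query): "mask" (420x560 bool, what is visible of it) and "pixel" ([column, row] in pixels, amid what is visible of it).
- viewer.landmark_of(camera, query): "pixel" ([column, row] in pixels: a listed point, or the origin of a listed thing).
The state is a dict: "time_s": time; "joints": joint angles; "qvel": joint speeds; "effort": joint torques, N m; "eef_pos": TCP position; "ee_rot": TCP orientation; "contact_force": force on the tool from outside, world axes, zero at the start; "ft_torque": the same for the moment, N m; "opening": opening from 0.0 (shut) to 1.0 (fully open).
Only numpy, scipy, OpenCV 4.12 (cv2) and the standard library are available. Lean on these libraries where they do the work, as an engineer would, in place of code of your own. Each camera call takes 0.05 s, during which the arm holds its last target. There are 200 camera calls.

## Working session

There is one attempt and no reset: what is moved stays moved. The work goes in short steps, Python scripts to look and compute and a tool call to move; the robot and the scene stay as the last step left them, time stands still between calls to the robot, and variables do not carry over. Pictures are saved under pics/ and viewed, about 8 in all and at most 12, crops included, and the job is handed in when it is done.

Besides the shell and the picture viewer there is one more tool, called as name(argument=value, ...), one argument or row to a line, values as JSON. arm_command: Moves the arm, as the interface text tells. Its arguments: {"type":"object","properties":{"series":{"type":"array"},"grip_force":{"type":"number"}},"required":["series"]}

```bash
mkdir -p pics; cat > h.py <<'E'
import numpy as np, cv2
from rig import bot, viewer, workorder
def ray(c,p,cal=None):
    c=cal or viewer.calibration(c);K=np.array(c["K"]);T=np.array(c["extrinsics"])
    d=np.array([(p[0]-K[0,2])/K[0,0],(p[1]-K[1,2])/K[1,1]]);u=d.copy()
    for _ in range(20): u=d/(1+c["k1"]*(u@u))
    v=T[:3,:3]@np.array([u[0],u[1],1]);return T[:3,3],v
def at(c,p,z):
    o,v=ray(c,p);return o+v*(z-o[2])/v[2]
def save(im,n): cv2.imwrite("pics/"+n+".png",im[:,:,::-1])
E
python3 - <<'E'
from h import *
s=bot.get_state();print(s)
for c in("top","side"):
    im=viewer.camera(c);save(im,c+"1")
    print(c,viewer.calibration(c)["extrinsics"])
    for q,z in(("dial_top",.095),("dial_pointer",.095),("red_sticker",.071),("yellow_sticker",.071),("green_sticker",.071),("blue_sticker",.071),("dropper_bottle",.07),("tonic_bottle",0),("mug",0),("carton",0),("radio",0)):
        for r in viewer.landmark_of(c,q)[:3]: print(q,np.round(r["score"],2),np.round(r["pixel"]),np.round(at(c,r["pixel"],z),4))
E
```

```text
{'time_s': 0.0, 'joints': array([-1.20348889e+00,  4.94204589e-01,  1.34613564e+00,  3.66673388e-06,
        1.30248828e+00, -9.55315737e-02]), 'qvel': array([ 0.00141142,  0.0012012 , -0.0012675 ,  0.00017224, -0.00032097,
       -0.00076968]), 'effort': array([-5.77862986e-03, -8.78822351e+01, -3.81848216e+01,  7.04937545e-02,
        5.32372459e-02, -7.71151940e-05]), 'eef_pos': array([ 0.27894004, -0.55898356,  0.29162337]), 'ee_rot': array([ 1.96429321,  0.46414249, -1.96462405]), 'contact_force': array([ 0.64414051,  0.37253166, -0.46517547]), 'ft_torque': array([-0.01428894,  0.03716391,  0.04572378]), 'opening': 0.9995746101321407}
top [[ 0.01020996 -0.99920548  0.0385248   0.51732027]
 [-0.99977018 -0.01092686 -0.01844434  0.01101299]
 [ 0.01885064 -0.03832763 -0.99908741  0.96387648]
 [ 0.          0.          0.          1.        ]]
dial_top 0.89 [224. 214.] [0.5463 0.0924 0.095 ]
dial_pointer 0.88 [224. 181.] [0.6105 0.0944 0.095 ]
dial_pointer 0.24 [220. 213.] [0.5481 0.0998 0.095 ]
red_sticker 0.55 [240. 184.] [0.6077 0.0623 0.071 ]
yellow_sticker 0.56 [250. 207.] [0.5
[... 819 characters left out ...]
04. 173.] [0.6145 0.104  0.095 ]
red_sticker 0.43 [295. 190.] [0.5922 0.0663 0.071 ]
yellow_sticker 0.57 [283. 199.] [0.5629 0.03   0.071 ]
dropper_bottle 0.8 [278. 220.] [ 0.5472 -0.0474  0.07  ]
dropper_bottle 0.8 [204. 253.] [ 0.4122 -0.1507  0.07  ]
dropper_bottle 0.32 [272. 172.] [0.5481 0.1614 0.07  ]
tonic_bottle 0.81 [273. 170.] [0.5576 0.3088 0.    ]
tonic_bottle 0.77 [302. 168.] [0.6395 0.3214 0.    ]
tonic_bottle 0.66 [246. 176.] [0.4854 0.274  0.    ]
mug 0.65 [309. 296.] [ 0.5939 -0.1916  0.    ]
carton 0.88 [342. 202.] [0.7157 0.1313 0.    ]
carton 0.73 [284. 198.] [0.5778 0.1592 0.    ]
radio 0.55 [273. 222.] [0.5443 0.052  0.    ]
radio 0.44 [298. 190.] [0.6148 0.1942 0.    ]
```

```bash
python3 - <<'E'
from h import *
im=cv2.imread("pics/top1.png");a=cv2.resize(im[120:300,100:380],(800,514),interpolation=cv2.INTER_CUBIC);cv2.imwrite("pics/a.png",a)
im=cv2.imread("pics/side1.png");a=cv2.resize(im[100:340,150:420],(675,600),interpolation=cv2.INTER_CUBIC);cv2.imwrite("pics/b.png",a)
E
```

```text
(no output)
```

View pics/a.png

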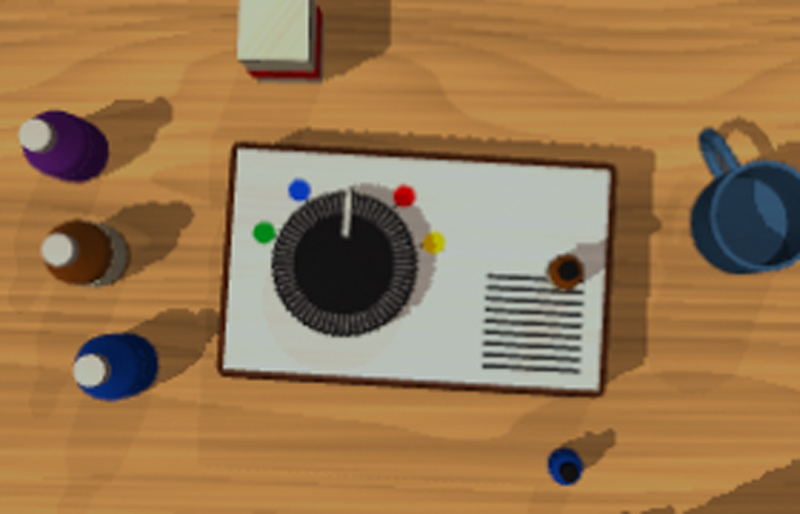

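View pics/b.png

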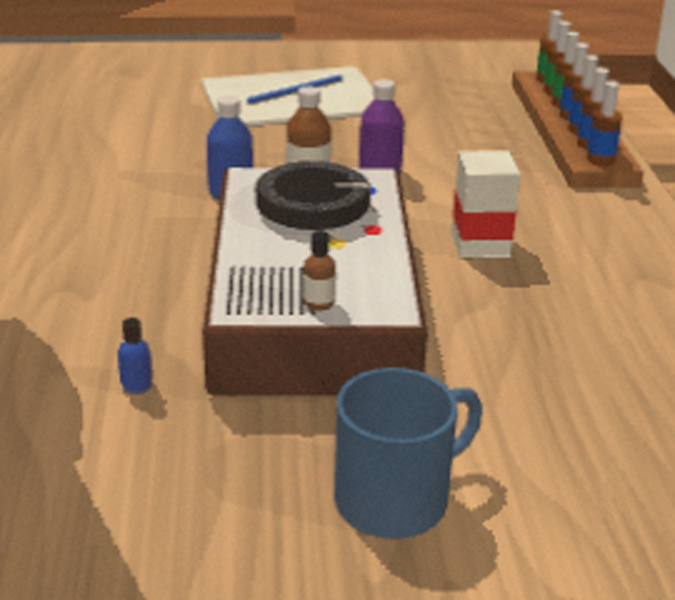

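The white line (crop a, 348,212) points to radio +x. The red dot (404,196) is the first one clockwise, between the line and yellow (433,242), so the target is +36°. The brown bottle standing on the radio (565,270) is the dropper. The blue one on the table (565,465) is a look-alike. The tonic bottle is the brown one (80,252), between the purple and blue look-alikes.

Next I'll move above the near side of the dial with the fingers closed.

arm_command(
  series=[
    [255, [15, 40, 0], [0, 0, 0]],
    [255, [15, 40, 0], [0, 0, 0]],
    [255, [15, 40, 0], [0, 0, 0]],
    [255, [15, 40, 0], [0, 0, 0]],
    [255, [15, 40, 0], [0, 0, 0]],
    [255, [15, 40, 0], [0, 0, 0]],
    [255, [15, 40, 0], [0, 0, 0]],
    [255, [15, 40, 0], [0, 0, 0]],
  ],
  grip_force=10,
)

```text
time_s: 2.0
eef_pos: [0.3994, -0.2377, 0.2924]
ee_rot: [1.964, 0.462, -1.964]
contact_force: [1.9, -0.6, 0.0]
opening: 0.332
```

arm_command(
  series=[
    [255, [15, 40, 0], [0, 0, 0]],
    [255, [15, 40, 0], [0, 0, 0]],
    [255, [15, 40, 0], [0, 0, 0]],
    [255, [15, 40, 0], [0, 0, 0]],
    [255, [15, 40, 0], [0, 0, 0]],
    [255, [10, 30, 0], [0, 0, 0]],
    [255, [0, 0, 0], [0, 0, 0]],
    [255, [0, 0, 0], [0, 0, 0]],
  ],
)

```text
time_s: 2.8
eef_pos: [0.4841, -0.0088, 0.2922]
ee_rot: [1.963, 0.464, -1.963]
contact_force: [-1.0, -0.0, -0.4]
opening: 0.007
```

```bash
python3 - <<'E'
from h import *
from scipy.spatial.transform import Rotation as R
s=bot.get_state();print(s["time_s"],s["eef_pos"],s["opening"],s["contact_force"],s["joints"]);print(R.from_rotvec(s["ee_rot"]).as_matrix().round(3))
for c in("wrist","top","side"):
    im=viewer.camera(c);save(im,c+"2")
    for q,z in(("dial_top",.095),("dial_pointer",.095),("red_sticker",.071),("yellow_sticker",.071),("green_sticker",.071),("blue_sticker",.071)):
        for r in viewer.landmark_of(c,q)[:1]: print(c,q,np.round(r["score"],2),np.round(r["pixel"]),np.round(at(c,r["pixel"],z),4))
E
```

```text
2.8 [ 0.48406752 -0.00883507  0.29219367] 0.006921941879996766 [-0.97538696 -0.04456341 -0.35157162] [-1.41540892e-01  2.96625712e-01  1.68229694e+00 -2.37916250e-04
  1.16268055e+00  9.64757646e-01]
[[-0.     0.448 -0.894]
 [-0.    -0.894 -0.448]
 [-1.     0.     0.   ]]
wrist dial_top 0.8 [186.  59.] [0.5505 0.0978 0.095 ]
wrist red_sticker 0.91 [266.  28.] [0.599  0.0568 0.071 ]
wrist yellow_sticker 0.61 [273.  82.] [0.5661 0.0344 0.071 ]
wrist green_sticker 0.61 [361. 153.] [ 0.5486 -0.0568  0.071 ]
top dial_top 0.73 [223. 213.] [0.5471 0.094  0.095 ]
top dial_pointer 0.98 [222. 182.] [0.6092 0.0984 0.095 ]
top red_sticker 0.63 [241. 186.] [0.6038 0.06   0.071 ]
top green_sticker 0.46 [191. 204.] [0.5664 0.1616 0.071 ]
top blue_sticker 0.58 [204. 186.] [0.6019 0.136  0.071 ]
side dial_top 0.91 [276. 177.] [0.5508 0.0831 0.095 ]
side dial_pointer 0.92 [302. 176.] [0.6094 0.09   0.095 ]
side red_sticker 0.56 [298. 191.] [0.599  0.0616 0.071 ]
side yellow_sticker 0.6 [283. 200.] [0.563  0.0279 0.071 ]
```

View pics/wrist2.png

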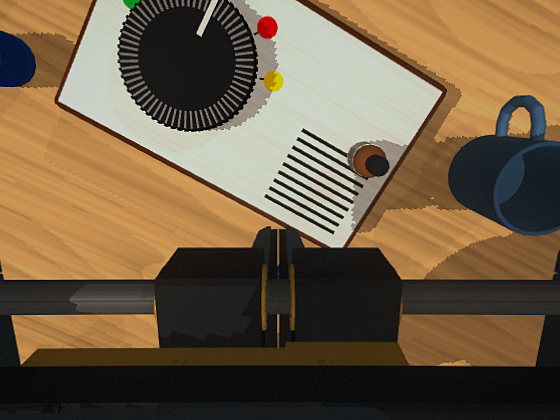

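The wrist view shows the dial at (187,60), the red dot at (266,28) next to the line, and yellow at (273,82). All cameras put the dial axis near (0.550, 0.096). I'll press on the near side, about 35 mm out, and sweep towards +y, which is clockwise.

arm_command(
  series=[
    [255, [15, 40, 0], [0, 0, 0]],
    [255, [18, 42, 0], [0, 0, 0]],
    [255, [0, 10, -40], [0, 0, 0]],
    [255, [0, 0, -40], [0, 0, 0]],
    [255, [0, 0, -25], [0, 0, 0]],
    [255, [0, 0, 0], [0, 0, 0]],
    [255, [0, 0, 0], [0, 0, 0]],
  ],
)

```text
time_s: 4.55
eef_pos: [0.5173, 0.0827, 0.1877]
ee_rot: [1.964, 0.463, -1.964]
contact_force: [0.5, 0.9, 0.6]
opening: 0.006
```

```bash
python3 - <<'E'
from h import *
s=bot.get_state();print(s["time_s"],s["eef_pos"],s["contact_force"],bot.tcp_to_tips)
im=viewer.camera("wrist");save(im,"w3")
print([(r["score"],at("wrist",r["pixel"],.095)) for r in viewer.landmark_of("wrist","dial_top")])
E
```

```text
4.55 [0.5172832  0.0827058  0.18773884] [0.51257404 0.89113146 0.57806632] 0.0783
[(0.77, array([0.55125643, 0.09895781, 0.095     ]))]
```

View pics/w3.png

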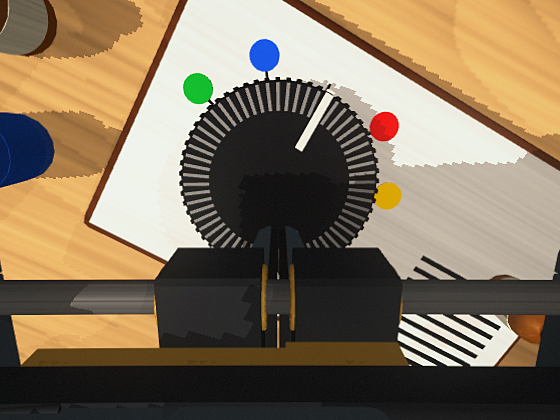

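The fingertip is over the near ring of the dial, with the line at (315,120) and red at (384,126). Now descending gently until contact.

arm_command(
  series=[
    [255, [0, 0, -8], [0, 0, 0]],
    [255, [0, 0, -3], [0, 0, 0]],
    [255, [0, 0, -2], [0, 0, 0]],
    [255, [0, 0, -1], [0, 0, 0]],
    [255, [0, 0, -1], [0, 0, 0]],
    [255, [0, 0, -1], [0, 0, 0]],
    [255, [0, 0, 0], [0, 0, 0]],
    [255, [0, 0, 0], [0, 0, 0]],
  ],
)

```text
time_s: 5.45
eef_pos: [0.517, 0.0827, 0.1714]
ee_rot: [1.964, 0.463, -1.964]
contact_force: [-1.7, -0.6, 6.1]
opening: 0.003
```

arm_command(
  series=[
    [255, [0, 0, -1.2], [0, 0, 0]],
    [255, [-1.2, 3.5, 0], [0, 0, -0.105]],
    [255, [-0.8, 3.6, 0], [0, 0, -0.105]],
    [255, [-0.5, 3.6, 0], [0, 0, -0.105]],
    [255, [0, 3.7, 0], [0, 0, -0.105]],
    [255, [0, 0, 0], [0, 0, 0]],
  ],
)

```text
time_s: 6.05
eef_pos: [0.5141, 0.0976, 0.1702]
ee_rot: [2.201, 0.043, -2.203]
contact_force: [-4.3, 1.2, 7.1]
opening: 0.007
```

```bash
python3 - <<'E'
from h import *
s=bot.get_state();print(s["time_s"],s["eef_pos"],s["contact_force"])
im=viewer.camera("wrist");save(im,"w4")
E
```

```text
6.05 [0.51405048 0.09755794 0.17016767] [-4.25007838  1.22590201  7.08155872]
```

View pics/w4.png

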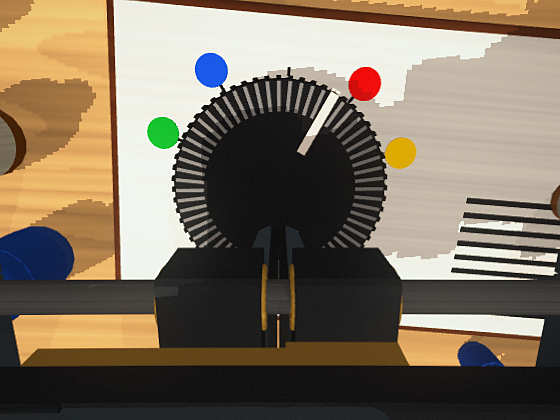

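The line (320,120) has turned with the finger about 24° and is closing on red (365,84). I'll continue another 13° or so, then lift.

arm_command(
  series=[
    [255, [0.3, 3.7, 0], [0, 0, -0.105]],
    [255, [0.7, 3.6, 0], [0, 0, -0.105]],
    [255, [0, 0, 0], [0, 0, 0]],
    [255, [0, 0, 3], [0, 0, 0]],
    [255, [0, 0, 5], [0, 0, 0]],
    [255, [-10, 0, 30], [0, 0, 0]],
    [255, [-20, 0, 30], [0, 0, 0]],
    [255, [0, 0, 0], [0, 0, 0]],
  ],
)

```text
time_s: 6.9
eef_pos: [0.485, 0.1046, 0.2411]
ee_rot: [-2.138, 0.178, 2.13]
contact_force: [-0.2, 0.3, -0.9]
opening: 0.004
```

```bash
python3 - <<'E'
from h import *
s=bot.get_state();print(s["time_s"],s["eef_pos"],s["contact_force"])
im=viewer.camera("wrist");save(im,"w5")
for q,z in(("dial_top",.095),("dial_pointer",.095),("red_sticker",.071)):
    print(q,[(r["score"],r["pixel"],at("wrist",r["pixel"],z)) for r in viewer.landmark_of("wrist",q)[:1]])
viewer.camera("top")
for q,z in (("dropper_bottle",.07),("tonic_bottle",0),("mug",0),("carton",0)):
    print(q,[(r["score"],at("top",r["pixel"],z).round(3)) for r in viewer.landmark_of("top",q)[:2]])
E
```

```text
6.9 [0.48501985 0.10459697 0.24114089] [-0.21165488  0.34238025 -0.85272752]
dial_top [(0.89, [267.3, 122.2], array([0.55090061, 0.10010527, 0.095     ]))]
dial_pointer [(0.61, [318.5, 31.6], array([0.59637438, 0.06158309, 0.095     ]))]
red_sticker [(0.75, [316.9, 29.3], array([0.6016552 , 0.05928987, 0.071     ]))]
dropper_bottle [(0.61, array([ 0.405, -0.054,  0.07 ])), (0.46, array([ 0.55 , -0.059,  0.07 ]))]
tonic_bottle [(0.82, array([0.632, 0.32 , 0.   ])), (0.74, array([0.561, 0.297, 0.   ]))]
mug [(0.64, array([ 0.582, -0.192,  0.   ]))]
carton [(0.91, array([0.719, 0.155, 0.   ]))]
```

View pics/w5.png

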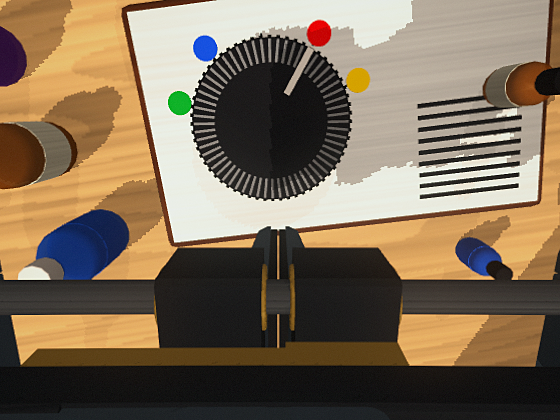

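The line (288,93 to 308,52) points straight at the red dot (319,33). The finger is clear, and the bottles, mug and carton haven't moved. Handing in.

```bash
python3 -c "
from rig import workorder
print(workorder.finish_job())"
```

```text
the job is handed in; nothing more can be done
None
```

I turned the dial one click clockwise (+36°) to the red sticker and handed the job in at about 7 s of robot time. I pressed the closed fingertips on the near side of its face with about 7 N, swept them clockwise, then lifted well clear.

**Dial:** in the last wrist picture the white line points straight at the red dot. The measured pointer and sticker positions are about 6 mm apart, within the networks' error and the 9 mm limit.

**Other objects:** the dropper bottle, tonic bottle, mug and carton measured within about 7 mm of where they started. The highest force I read was about 8 N.

**Disagreements:** the cameras differed on the dial's position by up to about 18 mm in y (the side view was furthest off). The bottle detections also mixed in the look-alikes, which I told apart by colour and place.

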